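# Patina thickness reading on a bronze mirror

### The job

Take a patina reading on the bronze mirror: first turn the gauge's rotary switch clockwise until it clicks past its detent into the on position, then take the probe out of its stand and hold its spring tip inside the paper ring on the mirror, square to the mirror's face, pressing lightly so that the sprung tip is about half way in. Finish while still holding it there in the gripper; only the probe may touch the mirror and its easel, gently, and the other things on the bench stay where they are.

Things in the scene. Friction and masses are not known exactly. Their poses are not given: they have to be found in the camera images.
- gauge: Fixed grey plastic box, 140 mm (x) x 120 mm (y) x 60 mm tall, with a dark screen on the far half of its top and a rotary switch on the near half. Origin: centre of its underside, on the bench; z up. It stands on one side of the easel, the probe stand on the other.
- switch_grip (a point): Point on the switch's vertical axis, 94 mm above the bench, 30 mm from the box's middle towards its -x end; turns with the switch, its x along the grip bar. Switch: black disc 44 mm wide, top 72 mm above the bench, and on it an upright bar grip 42 mm long, 14 mm wide, top 104 mm above the bench.
- switch (a joint): Rotary switch, rad, grows clockwise seen from above. 0 = off (start; bar along the box's x), 1.0 = on, hard stops at 0 and 1.1. A sprung detent resists with up to 0.23 N m until 0.5, then snaps it on to about 1.0, where it stays.
- stand: Fixed grey block 80 x 80 x 60 mm tall with one vertical 22 mm through hole in its middle, in which the probe stands. Origin: centre of its underside.
- probe: Loose probe, 0.13 kg, upright in the stand's hole, its collar on the block's top. Origin on its axis, at the barrel's lower end; z runs from tip to grip. Along z (mm): steel sprung round tip 8 wide -10 to 0, aluminium barrel 18 wide 0 to 35, black collar 34 wide 35 to 41, white square grip 24 x 24 (flats across x and y) 41 to 111. In the stand the grip spans 66 to 136 mm above the bench.
- probe_tip (a joint): Travel of the probe's sprung tip, m: 0 = fully out, 0.010 = pushed fully in. Push needed: 1.2 N at 0, growing by 0.4 N per mm to 5.2 N at 10 mm; beyond that it is rigid.
- probe_point (a point): End of the probe's tip, moves with the tip; 10 mm below the probe's origin along its axis when out.
- easel: Fixed wooden easel, foot 200 x 200 x 18 mm, origin at the centre of its underside. A 205 x 196 mm board, hinged along its near (-x) edge 30 mm above the bench, leans back: its face looks up and towards -x; stiff, does not give. Held flat on the board: a round green bronze mirror, 180 mm wide, 6 mm thick, with pale patches.
- ring: Flat white paper ring stuck on the mirror, 28 mm outside, 20 mm inside. Origin at its centre on the face; z is the face's outward normal, 17 to 35 degrees from vertical. It lies 42 mm from the mirror's middle, in any direction.
- spot (a point): Centre of the paper ring, on the mirror's face: the spot to be probed.
- flask: Bystander, beyond the easel, left: brown glass bottle with white cap, 72 mm wide, 170 mm tall. Origin at the centre of its underside.
- dish: Bystander, between robot and easel: white china plate, 100 mm wide, 18 mm tall. Origin at the centre of its underside.
- tape: Bystander, beyond the left-hand device: roll of white tape lying flat, 70 mm wide, 24 mm tall. Origin at the centre of its underside.
- pot: Bystander, beyond the right-hand device: small clear jar with a steel lid, 52 mm wide, 60 mm tall. Origin at the centre of its underside.
- brush: Bystander, near the robot, right: brush lying flat. Origin inside it.
- scraper: Bystander, near the robot, left of the middle: spatula lying flat. Origin inside it.
- urn: Bystander, far right: green bronze vase, up to 130 mm wide, 180 mm tall. Origin at the centre of its underside.
- block: Bystander, near the robot, left: cork block 50 x 80 x 30 mm. Origin at the centre of its underside.

How it is judged:
On the way, in this order (a step that is already met when the one before it is completed fails the run):
1. the switch has clicked on while the probe is still in its stand (value of joint switch above 0.8 rad and distance of probe from where it was at the start of the episode below 0.015 m), for 0.2 s.
2. the probe is lifted clear of its stand (height (world z) of probe_point above 0.065 m and contact force between probe and the fingers above 2 N and contact force between probe and stand below 0.05 N), for 0.1 s.
3. the probe's tip is pressed lightly and squarely inside the ring (distance between probe_point and spot below 0.007 m and angle between the z axis of probe and the z axis of ring, either way round below 0.2 rad and value of joint probe_tip between 0.0015 and 0.0092 m and contact force between probe and easel between 0.8 and 9 N), for 0.5 s.
At the end, for the whole second after the job is handed in: Switch on (above 0.8); the gripper holds the probe clear of its stand, under 30 mm/s; tip within 7 mm of the ring's centre, axis within 0.2 rad of the face's normal, tip 1.5 to 9.2 mm in, push 0.8 to 9 N (all of step 3 and value of joint switch above 0.8 rad and contact force between probe and the fingers above 2 N and contact force between probe and stand below 0.05 N and linear speed of probe below 0.03 m/s); the arm keeps its last pose, push and grip.
It fails at once if the probe is pressed hard on the mirror or easel (over 20 N) (contact force between probe and easel above 20 N).
It fails at once if the robot itself touches the easel or mirror (contact force between any of the arm, the fingers and easel above 1 N).
It fails at once if a bystander is moved by more than 30 mm (distance of any of flask, dish, tape, pot, brush, scraper, urn, block from where it was at the start of the episode above 0.03 m).
It also fails if it takes over 54 s, if anything falls off the work surface, if the arm or the gripper's body presses on something with over 40 N, if the wrist force passes 120 N, or if a joint passes its speed limit or range.

### The arm

A 6-joint arm with a two-finger parallel gripper is mounted at the origin on the work surface. World frame = base frame: x ahead of the robot, y to its left, z up, the work surface at z = 0. Lengths are in m, angles in rad, forces in N, time in s.
With the tool pointing down it reaches from about 0.325 to 0.9 m from the base axis. Payload 6.1 kg.
Tool frame: the origin (TCP) lies between the finger pads; the fingertips stand 25 mm ahead of it and the grasp point (between the pads) lies 6 mm ahead of it (r.tcp_to_tips is the distance from the TCP to the fingertips, in m); z points along the fingers, y is the line along which they close (so a half turn about z gives the same grasp; the last joint's range is limited). The gripper opens to 87 mm and grips with 3 to 60 N. Pads are 19 mm wide; open, the fingers measure 117 mm over their backs; the gripper's body (75 mm by 190 mm) begins 51 mm behind the grasp point.
Start: joints at [-0.126, 0.22, 1.526, -0, 1.395, -0.126], TCP at [0.625, -0, 0.248] pointing down, gripper open.
Joint ranges: [-2.98, 2.98], [-0.91, 2.08], [0.09, 2.57], [-1.24, 4.39], [0.2, 2.65], [-2.68, 2.68]. Speed limits (rad/s): [2.57, 2.57, 3.01, 3.14, 3.14, 3.14].

### API

Orientations are given as a 3x3 rotation matrix whose columns are the frame's x, y, z axes.
In Python, from rig import r gives the robot as it stands.
- The arm moves only by the shell command python3 inch.py FILE [OPENING] [FORCE], which reads ROWS from the file FILE. ROWS is 1 to 8 rows, one to a line, with the numbers parted by spaces; each row has 6 numbers: dx, dy, dz in mm, then a rotation vector rx, ry, rz in rad; each row is the pose to reach, as a shift and turn from the pose commanded when the command began, along the tool's axes at that moment; what a row does not reach only later rows make up. A row lasts 1/8 s, in which the tool goes at most 0.0625 m and 0.188 rad, less where a joint would pass 70% of its speed; a pose out of reach is approached as far as the arm can. OPENING is the finger opening in m, set as the command begins (- or left out keeps the last). The fingers move at their own pace and stop on an object; FORCE is the grip in N (left out, the last holds). Time passes only in rows, so rows that do not move let the fingers close. It prints the time, the measured TCP pose, the force, the opening and the grip force at its end. Input that does not fit is refused with a message, and nothing moves.
- r.get_state(): the state, without advancing time (a new reading comes with each control period).
- r.capture(name): name is "scene" or "side" or "wrist"; returns (picture, depth): 420x560x3 uint8, blue, green, red; 420x560 float32, m along the optical axis (not along the pixel's ray), 0 where there is no reading.
- r.get_calibration(name): a dict with "mtx" (3x3 intrinsics, pixels), "rvec" (rotation vector, rad) and "tvec" (3), from world to camera coordinates, as OpenCV has them. Camera axes: x right, y down, z forward; pixel columns grow to the right and rows downward; lengths in m; the calibration is good to about 2 mm. The wrist camera is an equidistant fisheye: a pixel r from the principal point sees the ray r / f radians off the axis. A picture is of the moment at which its call begins: read the wrist's pose just before it. get_calibration takes no time and is no camera call; for the wrist camera it gives the pose at the moment of the call.
- r.sign_off(): hands the job in; it is judged then, once.
The state is a dict: "clock": time; "joint_positions": joint angles; "qvel": joint speeds; "joint_efforts": joint torques, N m; "tcp_pos": TCP position; "orientation": TCP orientation; "contact_force": force on the tool from outside, world axes, zero at the start; "torque": the same for the moment, N m; "gripper_width": finger opening in m; "gripper_force": force on a finger pad.
Only numpy, scipy, OpenCV 4.12 (cv2) and the standard library are available. Lean on these libraries where they do the work, as an engineer would, in place of code of your own. Each camera call takes 0.05 s, during which the arm holds its last target. There are 200 camera calls.

## Working session

There is one attempt and no reset: what is moved stays moved. The work goes in short steps, Python scripts to look and compute and a shell command to move; the robot and the scene stay as the last step left them, time stands still between calls to the robot, and variables do not carry over. Pictures are saved under pics/ and viewed, at most 10 in all, crops included, and the job is handed in when it is done.

```bash
ls; mkdir -p pics; cat > h.py <<'E'
import numpy as np, cv2
from rig import r
def cloud(name):
    c=r.get_calibration(name); im,d=r.capture(name)
    K=np.array(c['mtx']);R=cv2.Rodrigues(np.array(c['rvec'],float))[0];t=np.array(c['tvec'],float).reshape(3)
    v,u=np.mgrid[0:d.shape[0],0:d.shape[1]]
    x=(u-K[0,2])/K[0,0];y=(v-K[1,2])/K[1,1]
    P=np.stack([x*d,y*d,d],-1)
    W=(P-t)@R
    W[d==0]=np.nan
    return im,W
E
python3 - <<'E'
from h import *
for n in ('scene','side'):
    im,W=cloud(n); cv2.imwrite(f'pics/{n}.png',im); np.savez(f'{n}.npz',im=im,W=W)
    c=r.get_calibration(n); print(n,c)
print(r.get_state()['clock'])
E
```

```text
inch.py
pics
rig.py
scene {'mtx': array([[402.01532922,   0.        , 272.95306519],
       [  0.        , 402.01532922, 212.47032072],
       [  0.        ,   0.        ,   1.        ]]), 'rvec': array([ 2.08207246,  0.60291048, -0.34349757]), 'tvec': array([-0.45695239, -0.07446324,  1.20223849])}
side {'mtx': array([[463.90272828,   0.        , 281.69472993],
       [  0.        , 463.90272828, 216.1311127 ],
       [  0.        ,   0.        ,   1.        ]]), 'rvec': array([ 2.30886256, -0.48605875,  0.23275445]), 'tvec': array([-0.48509845,  0.19917091,  1.07497204])}
0.1
```
View pics/scene.png

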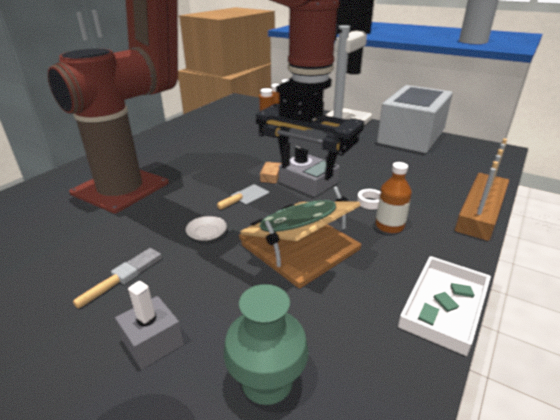

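View pics/side.png

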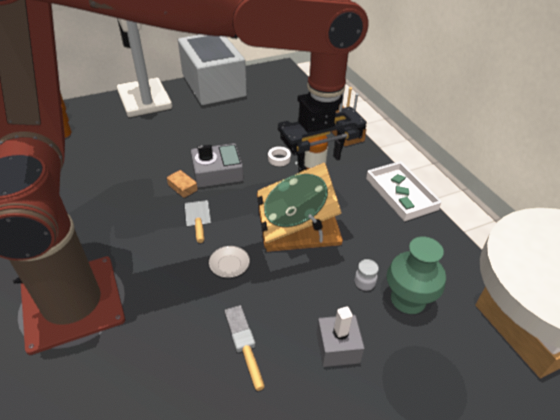

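The scene view shows the gauge (308,172), probe (142,300) and easel (300,240). The side view shows the switch (206,153), the gauge body (217,165), the probe grip (344,320) and a ring on the mirror near (291,211).

```bash
python3 - <<'E'
import numpy as np,cv2
s=np.load('side.npz');W=s['W'];im=s['im']
a=cv2.resize(im[165:260,245:350],None,fx=4,fy=4,interpolation=cv2.INTER_CUBIC)
b=cv2.resize(im[130:200,180:250],None,fx=5,fy=5,interpolation=cv2.INTER_CUBIC)
b=cv2.copyMakeBorder(b,0,a.shape[0]-b.shape[0],0,0,cv2.BORDER_CONSTANT)
cv2.imwrite('pics/z.png',np.hstack([a,b]))
def reg(u0,u1,v0,v1,zl,zh,lab):
    P=W[v0:v1,u0:u1].reshape(-1,3);P=P[(P[:,2]>zl)&(P[:,2]<zh)]
    if len(P)<5: print(lab,len(P));return
    (c,sz,ang)=cv2.minAreaRect(P[:,:2].astype(np.float32))
    print(lab,len(P),'lo',P.min(0).round(3),'hi',P.max(0).round(3),'med',np.median(P,0).round(3),'rect',np.round(c,4),np.round(sz,4),round(ang,1))
reg(185,248,135,190,.055,.064,'gauge top')
reg(185,248,135,190,.066,.080,'disc')
reg(185,248,135,175,.095,.112,'bar')
reg(310,370,300,370,.055,.064,'stand top')
reg(325,365,300,345,.128,.145,'grip top')
reg(325,365,300,345,.075,.145,'grip')
reg(205,255,245,280,.01,.03,'dish')
reg(350,385,255,295,.05,.07,'pot')
reg(265,295,145,170,.015,.03,'tape')
s2=np.load('scene.npz');W=s2['W']
reg(270,345,150,195,.055,.064,'S gauge top')
reg(290,312,145,165,.095,.112,'S bar')
reg(110,185,290,360,.055,.064,'S stand top')
reg(120,160,275,325,.126,.145,'S grip top')
reg(120,160,275,325,.075,.145,'S grip')
E
```

```text
gauge top 881 lo [0.383 0.248 0.055] hi [0.534 0.391 0.064] med [0.47  0.303 0.059] rect [0.4593 0.3191] [0.1228 0.1384] 79.9
disc 94 lo [0.406 0.297 0.066] hi [0.509 0.349 0.08 ] med [0.428 0.317 0.071] rect [0.4595 0.3221] [0.1041 0.0433] 5.6
bar 65 lo [0.41  0.314 0.095] hi [0.451 0.335 0.107] med [0.43  0.323 0.101] rect [0.4302 0.3242] [0.018  0.0414] 84.3
stand top 1018 lo [ 0.458 -0.4    0.055] hi [ 0.556 -0.299  0.064] med [ 0.497 -0.361  0.059] rect [ 0.5066 -0.3489] [0.0837 0.0807] 72.3
grip top 145 lo [ 0.494 -0.362  0.128] hi [ 0.519 -0.336  0.138] med [ 0.505 -0.351  0.135] rect [ 0.5063 -0.3495] [0.0246 0.0243] 83.2
grip 376 lo [ 0.493 -0.363  0.075] hi [ 0.519 -0.336  0.138] med [ 0.502 -0.357  0.118] rect [ 0.5061 -0.3498] [0.025  0.0245] 83.4
dish 418 lo [ 0.321 -0.09   0.01 ] hi [0.418 0.01  0.02 ] med [ 0.373 -0.027  0.014] rect [ 0.37   -0.0399] [0.0972 0.0969] 20.8
pot 276 lo [ 0.63  -0.244  0.05 ] hi [ 0.678 -0.198  0.064] med [ 0.652 -0.222  0.058] rect [ 0.6535 -0.2207] [0.0462 0.0449] 62.7
tape 158 lo [0.627 0.272 0.015] hi [0.694 0.345 0.027] med [0.659 0.304 0.021] rect [0.66  0.308] [0.0718 0.0664] 66.9
S gauge top 588 lo [0.384 0.249 0.055] hi [0.536 0.387 0.064] med [0.475 0.297 0.06 ] rect [0.4639 0.3198] [0.1227 0.1391] 78.7
S bar 59 lo [0.411 0.314 0.095] hi [0.453 0.332 0.106] med [0.435 0.322 0.101] rect [0.4321 0.3237] [0.015  0.0413] 81.9
S stand top 1369 lo [ 0.46  -0.399  0.055] hi [ 0.558 -0.299  0.064] med [ 0.52  -0.361  0.059] rect [ 0.5085 -0.3494] [0.0806 0.0831] 72.2
S grip top 216 lo [ 0.496 -0.362  0.126] hi [ 0.522 -0.338  0.137] med [ 0.513 -0.352  0.135] rect [ 0.509  -0.3502] [0.024  0.0254] 87.4
S grip 641 lo [ 0.496 -0.363  0.075] hi [ 0.523 -0.338  0.137] med [ 0.518 -0.355  0.115] rect [ 0.5094 -0.3503] [0.0247 0.0254] 85.0
```

View pics/z.png

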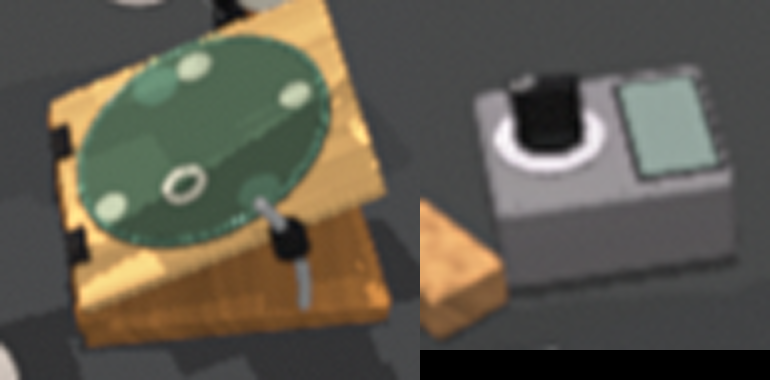

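The zoom shows the ring centred at crop (184,184), which is side pixel (291,211), on the lower-near part of the mirror. The switch bar stands on its disc, along the box's x.

```bash
python3 - <<'E'
import numpy as np,cv2
from rig import r
from scipy.spatial.transform import Rotation as Ro
st=r.get_state();print(st['tcp_pos'],st['orientation'],st['gripper_width'],r.tcp_to_tips)
s=np.load('side.npz');W=s['W'];im=s['im'];hsv=cv2.cvtColor(im,cv2.COLOR_BGR2HSV)
m=np.zeros(W.shape[:2],np.uint8);cv2.ellipse(m,(296,201),(27,20),-30,0,360,1,-1)
P=W[m>0];P=P[~np.isnan(P).any(1)]
for i in range(4):
    c=P.mean(0);n=np.linalg.svd(P-c)[2][2];n*=np.sign(n[2]);d=(P-c)@n;P=P[abs(d)<max(.004,2*d.std())]
print('plane',c,n,'tilt',np.degrees(np.arccos(n[2])),d.std(),len(P))
g=im[200:223,278:305].astype(int);sat=hsv[200:223,278:305,1];
mm=((g.min(2)>115)).astype(np.uint8);print(mm)
n_,l,stt,cen=cv2.connectedComponentsWithStats(mm)
k=1+np.argmax(stt[1:,4]);v,u=np.where(l==k);el=cv2.fitEllipse(np.stack([u,v],1).astype(np.float32));print(el)
u0,v0=((u.min()+u.max())/2+278,(v.min()+v.max())/2+200);print(u0,v0)
cal=r.get_calibration('side');R=cv2.Rodrigues(cal['rvec'])[0];K=cal['mtx'];o=-R.T@cal['tvec']
ray=R.T@np.linalg.inv(K)@np.array([u0,v0,1]);t=((c-o)@n)/(ray@n);print('spot',o+ray*t)
E
```

```text
[6.24478695e-01 4.57922324e-05 2.46533374e-01] [[ 5.04059102e-05  9.99998474e-01 -1.74611806e-03]
 [ 9.99999974e-01 -5.00196118e-05  2.21275648e-04]
 [ 2.21187970e-04 -1.74612917e-03 -9.99998451e-01]] 0.08743630839911365 0.025
plane [0.58269958 0.02646301 0.08719024] [-0.40195293  0.12297497  0.90736487] tilt 24.856301516967633 0.001460778289426518 1730
[[0 0 0 0 0 0 0 0 0 0 0 0 0 0 0 0 0 0 0 0 0 0 0 0 0 0 0]
 [0 0 0 0 0 0 0 0 0 0 0 0 0 0 0 0 0 0 0 0 0 0 0 0 0 0 0]
 [0 0 0 0 0 0 0 0 0 0 0 0 0 0 0 0 0 0 0 0 0 0 0 0 0 0 0]
 [0 0 0 0 0 0 0 0 0 0 0 0 0 0 0 0 0 0 0 0 0 0 0 0 0 0 0]
 [0 0 0 0 0 0 0 0 0 0 0 0 0 0 0 0 0 0 0 0 0 0 0 0 0 0 0]
 [0 0 0 0 0 0 0 0 0 0 0 0 0 0 0 0 0 0 0 0 0 0 0 0 0 0 0]
 [0 0 0 0 0 0 0 0 0 0 0 0 0 1 1 1 1 0 0 0 0 0 0 0 0 0 0]
 [0 0 0 0 0 0 0 0 0 0 1 1 1 1 1 1 1 1 0 0 0 0 0 0 0 0 0]
 [0 0 0 0 0 0 0 0 0 1 1 1 1 1 1 1 1 1 0 0 0 0 0 0 0 0 0]
 [0 0 0 0 0 0 0 0 1 1 1 1 1 0 0 0 1 1 0 0 0 0 0 0 0 0 0]
 [0 0 0 0 0 0 0 0 1 1 1 0 0 0 0 0 1 1 0 0 0 0 0 0 0 0 0]
 [0 0 0 0 0 0 0 1 1 1 1 0 0 0 0 0 1 1 0 0 0 0 0 0 0 0 0]
 [0 0 0 0 0 0 0 1 1 1 0 0 0 0 0 1 1 0 0 0 0 0 0 0 0 0 0]
 [0 0 0 0 0 0 0 0 1 1 1 0 0 0 1 1 1 0 0 0 0 0 0 0 0 0 0]
 [0 0 0 0 0 0 0 0 0 1 1 1 1 1 1 0 0 0 0 0 0 0 0 0 0 0 0]
 [0 0 0 0 0 0 0 0 0 0 1 1 1 0 0 0 0 0 0 0 0 0 0 0 0 0 0]
 [0 0 0 0 0 0 0 0 0 0 0 0 0 0 0 0 0 0 0 0 0 0 0 0 0 0 0]
 [0 0 0 0 0 0 0 0 0 0 0 0 0 0 0 0 0 0 0 0 0 0 0 0 0 0 0]
 [0 0 0 0 0 0 0 0 0 0 0 0 0 0 0 0 0 0 0 0 0 0 0 0 0 0 0]
 [0 0 0 0 0 0 0 0 0 0 0 0 0 0 0 0 0 0 0 0 0 0 0 0 0 0 0]
 [0 0 0 0 0 0 0 0 0 0 0 0 0 0 0 0 0 0 0 0 0 0 0 0 0 0 0]
 [0 0 0 0 0 0 0 0 0 0 0 0 0 0 0 0 0 0 0 0 0 0 0 0 0 0 0]
 [0 0 0 0 0 0 0 0 0 0 0 0 0 0 0 0 0 0 0 0 0 0 0 0 0 0 0]]
((12.44534683227539, 10.500381469726562), (7.285587310791016, 9.991445541381836), 56.249481201171875)
290.0 210.5
spot [0.55729197 0.00732999 0.07852804]
```

Units first: shifts go in mm. So 0.324 m is 324, 0.27 m is 270.

```bash
cat >> h.py <<'E'
def wrist():
    c=r.get_calibration('wrist'); im,d=r.capture('wrist')
    K=c['mtx'];R=cv2.Rodrigues(c['rvec'])[0];t=np.array(c['tvec']).reshape(3)
    v,u=np.mgrid[0:d.shape[0],0:d.shape[1]]
    x=(u-K[0,2])/K[0,0];y=(v-K[1,2])/K[1,1];th=np.hypot(x,y)+1e-9
    k=np.tan(th)/th
    d=np.where(th<1.4,d,0)
    W=(np.stack([x*k*d,y*k*d,d],-1)-t)@R; W[d==0]=np.nan
    return im,W
E
python3 - <<'E'
from h import *
im,W=wrist();cv2.imwrite('pics/w0.png',im);np.savez('w0.npz',im=im,W=W)
E
echo '54 -32 0 0 0 -0.17
108 -64 0 0 0 -0.35
162 -96 0 0 0 -0.52
216 -128 0 0 0 -0.69
270 -160 0 0 0 -0.87
324 -193 0 0 0 -1.04
324 -193 0 0 0 -1.21
324 -193 0 0 0 -1.388' > mv.in && python3 inch.py mv.in 0.06 40
```

```text
clock: 1.15
tcp_pos: [0.4309, 0.325, 0.2472]
orientation: [[-0.985, 0.174, -0.0], [0.174, 0.985, -0.0], [0.0, -0.0, -1.0]]
contact_force: [0.6, 0.1, 0.3]
gripper_width: 0.0599
gripper_force: 0.0
```

View pics/w0.png

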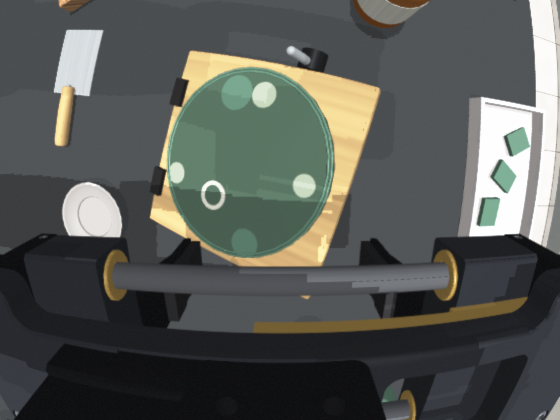

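The wrist view shows the whole mirror, with the ring centred at (213,194) and the mirror ellipse centred near (251,162). I'll locate the ring from this view and check the switch bar.

```bash
python3 - <<'E'
from h import *
s=np.load('w0.npz');W=s['W'];im=s['im']
m=np.zeros(W.shape[:2],np.uint8);cv2.ellipse(m,(251,160),(72,82),0,0,360,1,-1)
P=W[m>0];P=P[~np.isnan(P).any(1)]
for i in range(4):
    c=P.mean(0);n=np.linalg.svd(P-c,full_matrices=False)[2][2];n*=np.sign(n[2]);d=(P-c)@n;P=P[abs(d)<max(.003,2*d.std())]
print('plane',c,n,'tilt',np.degrees(np.arccos(n[2])),d.std())
mm=np.zeros_like(m);sub=im[176:212,196:231];mm[176:212,196:231]=(sub.min(2)>110)
k,l,stt,cen=cv2.connectedComponentsWithStats(mm);k=1+np.argmax(stt[1:,4])
print(stt[k]);Q=W[l==k];Q=Q[~np.isnan(Q).any(1)];print('ring',Q.min(0),Q.max(0),(Q.min(0)+Q.max(0))/2,Q.mean(0))
im,W=wrist()
def rect(lo,hi,lab):
    ok=np.all((W>lo)&(W<hi),-1);P=W[ok].astype(np.float32)
    if len(P)>5: print(lab,len(P),cv2.minAreaRect(P[:,:2]),P.mean(0))
rect([.39,.28,.098],[.47,.37,.108],'bar');rect([.36,.22,.055],[.56,.42,.064],'box');rect([.39,.28,.067],[.47,.37,.077],'disc')
cv2.imwrite('pics/w1.png',im)
E
```

```text
plane [0.59579319 0.03941657 0.09282447] [-0.40202204  0.11783053  0.90801665] tilt 24.767309211019814 0.0006430779931616965
[201 179  25  31 386]
ring [ 0.54506236 -0.00951054  0.07350424] [0.57228452 0.01974817 0.08856599] [0.55867344 0.00511881 0.08103511] [0.55915035 0.00559202 0.08163589]Traceback (most recent call last):
  File "<stdin>", line 15, in <module>
  File "<stdin>", line 14, in rect
cv2.error: OpenCV(4.12.0) /io/opencv/modules/imgproc/src/convhull.cpp:143: error: (-215:Assertion failed) total >= 0 && (depth == CV_32F || depth == CV_32S) in function 'convexHull'
```

To row units: 0.145 m is 145, 0.13 m is 130.

```bash
echo '0 0 50 0 0 0
0 0 100 0 0 0
0 0 130 0 0 0
0 0 145 0 0 0
0 0 145 0 0 0' > mv.in && python3 inch.py mv.in; echo '0 0 0 0 0 0
0 0 0 0 0 0
0 0 0 0 0 0
0 0 0 0 0 0
0 0 0 0 0 0
0 0 0 0 0 0' > mv.in && python3 inch.py mv.in 0.0 40
```

```text
clock: 1.82
tcp_pos: [0.4316, 0.3236, 0.1019]
orientation: [[-0.983, 0.183, -0.002], [0.183, 0.983, -0.001], [0.001, -0.001, -1.0]]
contact_force: [-0.2, 0.6, 0.2]
gripper_width: 0.0599
gripper_force: 0.0
clock: 2.58
tcp_pos: [0.4327, 0.3273, 0.1029]
orientation: [[-0.983, 0.183, 0.003], [0.183, 0.983, 0.007], [-0.001, 0.008, -1.0]]
contact_force: [3.5, 14.8, -8.6]
gripper_width: 0.0135
gripper_force: 40.0
```

```bash
echo '0 4 0 0 0 0
0 4 0 0 0 0.17
0 4 0 0 0 0.34
0 4 0 0 0 0.51
0 4 0 0 0 0.68
0 4 0 0 0 0.85
0 4 0 0 0 1.02
0 4 0 0 0 1.02' > mv.in && python3 inch.py mv.in
```

```text
clock: 3.58
tcp_pos: [0.4325, 0.3273, 0.1028]
orientation: [[-0.361, 0.932, -0.001], [0.932, 0.361, -0.001], [-0.001, -0.001, -1.0]]
contact_force: [-2.7, -3.3, 5.9]
gripper_width: 0.0136
gripper_force: 40.0
```

To row units: -0.15 m is -150, -0.1 m is -100.

```bash
echo '0 0 0 0 0 0
0 0 0 0 0 0
0 0 0 0 0 0
0 0 -50 0 0 0
0 0 -100 0 0 0
0 0 -150 0 0 0
0 0 -150 0 0 0' > mv.in && python3 inch.py mv.in 0.06; python3 - <<'E'
from h import *
im,W=wrist();cv2.imwrite('pics/w1.png',im)
ok=np.all((W>[.39,.28,.098])&(W<[.47,.37,.108]),-1);P=np.ascontiguousarray(W[ok],dtype=np.float32)
if len(P)>5:print(cv2.minAreaRect(np.ascontiguousarray(P[:,:2])))
E
```

```text
clock: 4.45
tcp_pos: [0.4352, 0.3294, 0.258]
orientation: [[-0.36, 0.933, 0.009], [0.933, 0.36, 0.005], [0.001, 0.01, -1.0]]
contact_force: [0.4, 0.2, -0.0]
gripper_width: 0.0592
gripper_force: 0.0
((0.43230465054512024, 0.32766392827033997), (0.013158725574612617, 0.04165897145867348), 21.14057731628418)
```

View pics/w1.png

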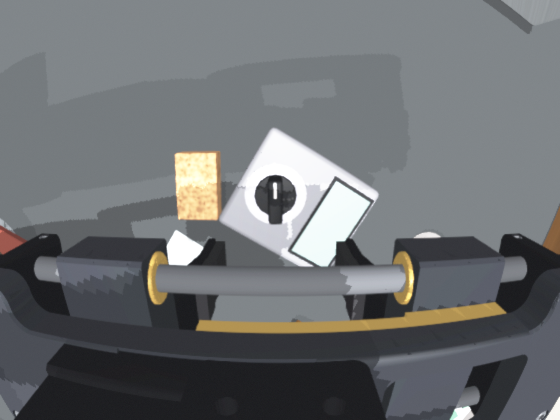

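The bar has turned about 58° and stays there at image (275,195), so the switch is on. Next, over to the probe.

To row units: -0.128 m is -128, -0.016 m is -16.

```bash
echo '-58 -16 0 0 0 0
-116 -32 0 0 0 0
-174 -48 0 0 0 0
-232 -64 0 0 0 0
-290 -80 0 0 0 0
-348 -96 0 0 0 0
-406 -112 0 0 0 0
-462 -128 0 0 0 0' > mv.in && python3 inch.py mv.in 0.06
echo '-56 -15 0 0 0 0.15
-112 -30 0 0 0 0.3
-168 -45 0 0 0 0.45
-224 -60 0 0 0 0.45
-274 -76 0 0 0 0.45
-274 -76 0 0 0 0.45
-274 -76 0 0 0 0.45' > mv.in && python3 inch.py mv.in
python3 - <<'E'
from h import *
im,W=wrist();cv2.imwrite('pics/w2.png',im);np.savez('w2.npz',im=im,W=W)
for lab,a,b in (('top',.128,.142),('grip',.075,.142),('stand',.055,.063)):
    ok=np.all((W>[.44,-.42,a])&(W<[.58,-.28,b]),-1);P=np.ascontiguousarray(W[ok],dtype=np.float32)
    if len(P)>5:print(lab,len(P),cv2.minAreaRect(np.ascontiguousarray(P[:,:2])),P.mean(0),P.max(0))
E
```

```text
clock: 5.5
tcp_pos: [0.4785, -0.1508, 0.2506]
orientation: [[-0.36, 0.933, -0.002], [0.933, 0.36, 0.001], [0.002, -0.002, -1.0]]
contact_force: [0.3, 0.4, 0.6]
gripper_width: 0.0601
gripper_force: 0.0
clock: 6.38
tcp_pos: [0.5065, -0.4312, 0.2502]
orientation: [[0.082, 0.997, -0.002], [0.997, -0.082, 0.003], [0.003, -0.003, -1.0]]
contact_force: [0.7, 0.3, 0.4]
gripper_width: 0.0597
gripper_force: 0.0
top 950 ((0.5078728795051575, -0.34865444898605347), (0.023769961670041084, 0.024109136313199997), 85.16596984863281) [ 0.50807005 -0.3488936   0.13654909] [ 0.5205993 -0.3360591  0.1389997]
grip 950 ((0.5078728795051575, -0.34865444898605347), (0.023769961670041084, 0.024109136313199997), 85.16596984863281) [ 0.50807005 -0.3488936   0.13654909] [ 0.5205993 -0.3360591  0.1389997]
stand 5192 ((0.5083328485488892, -0.3483635485172272), (0.08052070438861847, 0.08063910901546478), 72.5196304321289) [ 0.5085841  -0.3489015   0.06095111] [ 0.5580281  -0.2991137   0.06299573]
```

View pics/w2.png

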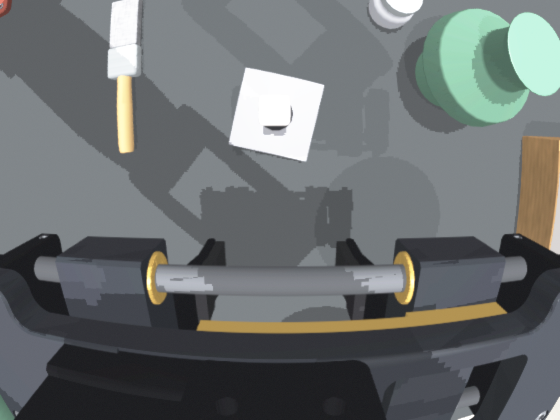

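The wrist view shows the probe grip squarely at (275,110), aligned with the fingers. I'll go above it, descend and grasp.

To row units: 0.0824 m is 82.4, -0.0053 m is -5.3.

```bash
echo '50 -3 0 0 0 0
82.4 -5.3 0 0 0 0
82.4 -5.3 50 0 0 0
82.4 -5.3 100 0 0 0
82.4 -5.3 125 0 0 0
82.4 -5.3 138 0 0 0
82.4 -5.3 138 0 0 0' > mv.in && python3 inch.py mv.in 0.06; echo '0 0 0 0 0 0
0 0 0 0 0 0
0 0 0 0 0 0
0 0 0 0 0 0
0 0 0 0 0 0' > mv.in && python3 inch.py mv.in 0.0 30
```

```text
clock: 7.3
tcp_pos: [0.5086, -0.3486, 0.1143]
orientation: [[0.081, 0.997, -0.001], [0.997, -0.081, 0.001], [0.001, -0.001, -1.0]]
contact_force: [-0.1, 0.3, 0.8]
gripper_width: 0.0602
gripper_force: 0.0
clock: 7.92
tcp_pos: [0.5086, -0.3498, 0.1147]
orientation: [[0.082, 0.997, 0.0], [0.997, -0.082, -0.0], [-0.0, 0.0, -1.0]]
contact_force: [-0.4, 0.7, 1.0]
gripper_width: 0.0239
gripper_force: 30.0
```

```bash
echo '0 0 -30 0 0 0
0 0 -70 0 0 0
0 0 -110 0 0 0
0 0 -140 0 0 0
0 0 -140 0 0 0
0 0 -140 0 0 0' > mv.in && python3 inch.py mv.in
cat > tgt.py <<'E'
import sys
from h import *
from scipy.spatial.transform import Rotation as Ro
h=float(sys.argv[1]); L=.0995
n=np.array([-.402,.118,.908]);n/=np.linalg.norm(n);S=np.array([.559,.0054,.081])
st=r.get_state();p=np.array(st['tcp_pos']);R=np.array(st['orientation'])
a=np.cross(R[:,2],-n);s=np.linalg.norm(a);rv=a/(s+1e-12)*np.arctan2(s,-R[:,2]@n)
print('pos',(R.T@(S+n*(L+h)-p)).round(4),'rot',(R.T@rv).round(4),'force',np.array(st['contact_force']).round(2),'n.F',np.array(st['contact_force'])@n)
E
python3 tgt.py .05
```

```text
clock: 8.68
tcp_pos: [0.508, -0.3491, 0.2526]
orientation: [[0.082, 0.997, -0.002], [0.997, -0.082, 0.002], [0.002, -0.002, -1.0]]
contact_force: [0.1, -0.3, -1.1]
gripper_width: 0.0238
gripper_force: 30.0
pos [ 0.3701 -0.0395  0.0365] rot [-0.4254 -0.0888  0.    ] force [ 0.07 -0.28 -1.07] n.F -1.0378286702833734
```

```bash
echo '53 -6 4 0 0 0
106 -11 8 -0.07 -0.015 0
159 -17 12 -0.14 -0.03 0
212 -23 16 -0.21 -0.045 0
265 -28 24 -0.28 -0.06 0
318 -34 30 -0.35 -0.075 0
370 -39.5 36.5 -0.425 -0.089 0
370 -39.5 36.5 -0.425 -0.089 0' > mv.in && python3 inch.py mv.in
echo '0 0 0 0 0 0
0 0 0 0 0 0' > mv.in && python3 inch.py mv.in; python3 tgt.py 0.025
python3 - <<'E'
from h import *
im,W=cloud('side');np.savez('s3.npz',im=im,W=W)
a=cv2.resize(im[110:260,220:360],None,fx=3.5,fy=3.5,interpolation=cv2.INTER_CUBIC)
cv2.imwrite('pics/s3.png',a)
E
```

```text
clock: 9.68
tcp_pos: [0.4963, 0.0267, 0.2137]
orientation: [[0.092, 0.912, 0.399], [0.992, -0.05, -0.116], [-0.086, 0.406, -0.91]]
contact_force: [-0.1, 0.1, -2.0]
gripper_width: 0.0238
gripper_force: 30.0
clock: 9.93
tcp_pos: [0.4997, 0.0209, 0.2177]
orientation: [[0.102, 0.91, 0.402], [0.991, -0.058, -0.121], [-0.087, 0.411, -0.908]]
contact_force: [-0.2, 0.1, -2.1]
gripper_width: 0.0241
gripper_force: 30.0
pos [ 0.0022 -0.0013  0.0253] rot [0.0004 0.0027 0.    ] force [-0.22  0.06 -2.09] n.F -1.799941698818571
```

View pics/s3.png

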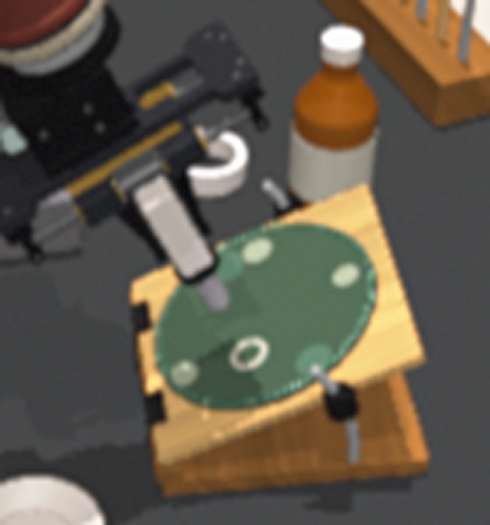

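The probe is held straight, and its axis from crop (150,190) to (222,310) points at the ring at (250,352). I'll approach to about 8 mm.

```bash
echo '1 -0.5 15 0 0.001 0
2 -1 30 0 0.003 0
2 -1 39 0 0.003 0
2 -1 42 0 0.003 0
2 -1 42 0 0.003 0
2 -1 42 0 0.003 0' > mv.in && python3 inch.py mv.in; python3 tgt.py 0
python3 - <<'E'
from h import *
im,W=cloud('side');a=cv2.resize(im[180:240,260:320],None,fx=6,fy=6,interpolation=cv2.INTER_CUBIC)
im2,W2=wrist();np.savez('w4.npz',im=im2,W=W2)
cal=r.get_calibration('wrist');R=cv2.Rodrigues(cal['rvec'])[0];p=R@np.array([.559,.0054,.081])+cal['tvec']
th=np.arctan2(np.hypot(p[0],p[1]),p[2]);K=cal['mtx'];uv=K[:2,2]+K[0,0]*th*p[:2]/np.hypot(*p[:2]);print('ring expected',uv)
u,v=(int(np.clip(uv[0],60,499)),int(np.clip(uv[1],60,359)))
b=cv2.resize(im2[v-60:v+60,u-60:u+60],None,fx=3,fy=3,interpolation=cv2.INTER_CUBIC)
print(u,v);cv2.imwrite('pics/c4.png',np.hstack([a,b]))
E
```

```text
clock: 10.72
tcp_pos: [0.5161, 0.0195, 0.1799]
orientation: [[0.099, 0.909, 0.404], [0.992, -0.056, -0.117], [-0.084, 0.413, -0.907]]
contact_force: [0.1, 0.8, -2.2]
gripper_width: 0.0241
gripper_force: 30.0
pos [-0.0013 -0.0007  0.0092] rot [ 0.0025 -0.0015 -0.    ] force [ 0.1   0.76 -2.23] n.F -1.9722321469816768
ring expected [278.32676856 216.84093842]
278 216
```

View pics/c4.png

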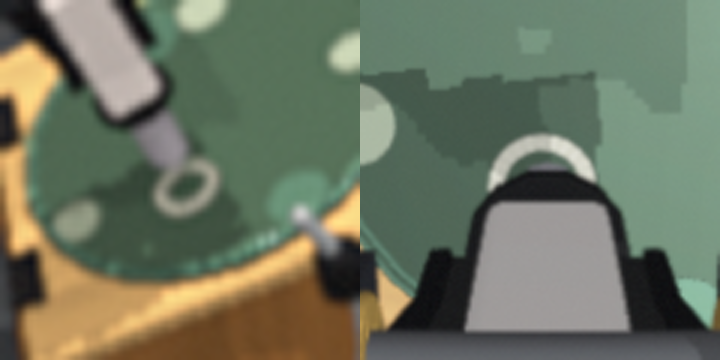

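The right panel shows the probe centred on the ring. The left panel shows the barrel axis heading into the ring at (187,187). I'll press gradually, using force as the check.

To row units: 0.01 m is 10, 0.008 m is 8.

```bash
echo '-0.5 0 4 0 0 0
-1 -0.5 8 0 0 0
-1 -0.5 10 0 0 0
-1 -0.5 10 0 0 0
-1 -0.5 10 0 0 0' > mv.in && python3 inch.py mv.in; python3 tgt.py 0
echo '0 0 1.5 0 0 0
0 0 3 0 0 0
0 0 3 0 0 0
0 0 3 0 0 0' > mv.in && python3 inch.py mv.in; python3 tgt.py 0
```

```text
clock: 11.45
tcp_pos: [0.5191, 0.0173, 0.17]
orientation: [[0.099, 0.91, 0.403], [0.992, -0.056, -0.117], [-0.084, 0.411, -0.908]]
contact_force: [-1.5, -0.5, -0.4]
gripper_width: 0.0239
gripper_force: 30.0
pos [-0.0002  0.0004 -0.0012] rot [ 0.0011 -0.0014  0.    ] force [-1.49 -0.47 -0.42] n.F 0.16421686584992023
clock: 11.95
tcp_pos: [0.5205, 0.0169, 0.1674]
orientation: [[0.099, 0.91, 0.404], [0.992, -0.056, -0.117], [-0.084, 0.412, -0.907]]
contact_force: [-1.8, 0.2, 1.1]
gripper_width: 0.0237
gripper_force: 30.0
pos [-0.0002  0.0003 -0.0042] rot [ 0.0015 -0.0014 -0.    ] force [-1.78  0.16  1.13] n.F 1.7579960880310777
```

```bash
for i in 1 2 3; do echo '0 0 0 0 0 0
0 0 0 0 0 0' > mv.in && python3 inch.py mv.in >/dev/null; python3 tgt.py 0; done
python3 - <<'E'
from h import *
im,W=cloud('side');a=cv2.resize(im[180:240,260:320],None,fx=6,fy=6,interpolation=cv2.INTER_CUBIC)
im2,W2=wrist();b=cv2.resize(im2[156:276,218:338],None,fx=3,fy=3,interpolation=cv2.INTER_CUBIC)
cv2.imwrite('pics/c5.png',np.hstack([a,b]))
E
```

```text
pos [-0.0002  0.0002 -0.0041] rot [ 0.0016 -0.0014  0.    ] force [-1.41  0.31  0.1 ] n.F 0.6916109475483491
pos [-0.0002  0.0002 -0.0042] rot [ 0.0016 -0.0014  0.    ] force [-1.37  0.35  0.43] n.F 0.980999631813392
pos [-0.0002  0.0002 -0.0042] rot [ 0.0016 -0.0014  0.    ] force [-2.45  0.5  -0.01] n.F 1.0325474172179223
```

View pics/c5.png

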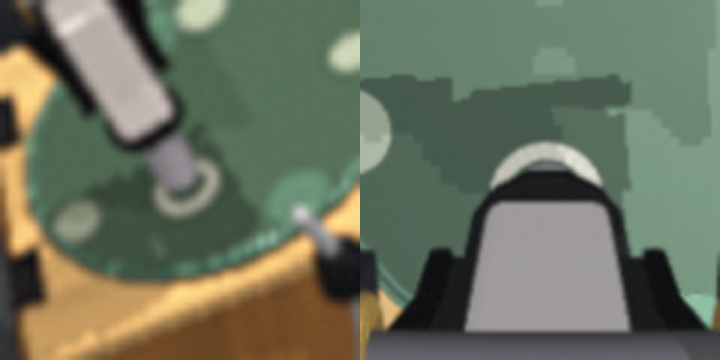

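The barrel end sits inside the ring in both views, within about 2 mm of its centre. Force (about 2.9 N) and geometry both give a tip travel of about 4 mm.

To row units: 0.0005 m is 0.5.

```bash
echo '0 0 0.5 0 0 0
0 0 0.5 0 0 0
0 0 0.5 0 0 0
0 0 0.5 0 0 0' > mv.in && python3 inch.py mv.in; python3 -c "
from rig import r
print(r.sign_off())"
```

```text
clock: 13.3
tcp_pos: [0.5207, 0.0168, 0.167]
orientation: [[0.099, 0.91, 0.404], [0.992, -0.056, -0.117], [-0.083, 0.412, -0.907]]
contact_force: [-2.7, 0.3, 0.4]
gripper_width: 0.0236
gripper_force: 30.0
the job is handed in; nothing more can be done
None
```

I handed the job in at 13.3 s with the switch on and the probe held square to the mirror inside the ring, its tip about 4–5 mm in at roughly 3 N by my estimate; the hand-in printed no verdict.

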